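Change the feed on the bench drive: push the lever through the gate to the green slot

ROBOT

A 6-joint arm with a two-finger parallel gripper is mounted at the origin on the work surface. World frame = base frame: x ahead of the robot, y to its left, z up, the work surface at z = 0. Lengths are in m, angles in rad, forces in N, time in s.
With the tool pointing down it reaches from about 0.35 to 0.975 m from the base axis. Payload 4.9 kg.
Tool frame: the origin (TCP) lies at the very end of the fingers, on their centre line; the grasp point (between the pads) lies 19 mm behind it; z points along the fingers, y is the direction in which the jaws open and shut (so a half turn about z gives the same grasp; the last joint's range is limited). The gripper opens to 85 mm and grips with 20 to 120 N. Pads are 22 mm wide; open, the fingers measure 114 mm over their backs; the gripper's body (76 mm by 85 mm) begins 54 mm behind the grasp point. The pads swing forward as they close: fully open they stand 13 mm farther back than shut.
Start: joints at [1.037, 0.053, 1.613, -0, 1.476, -0.119], TCP at [0.252, 0.572, 0.231] pointing down, gripper open.
Joint ranges: [-3.01, 3.01], [-1.01, 2.22], [0.06, 2.58], [-1.02, 4.17], [0.09, 2.62], [-3.14, 3.14]. Speed limits (rad/s): [2.57, 2.57, 3.14, 3.14, 3.14, 3.14].

INTERFACE

Orientations are given as a rotation vector (axis times angle).
In Python, from station import ctrl gives the robot as it stands.
- The arm moves only by the tool step_arm, never from a script. Its argument "moves" is a list of rows, each a list of 5 numbers: the opening, from 0 (shut) to 1 (fully open), then the shift along the world's x, y, z in m, then the turn about the world's z in degrees. A call has 1 to 20 rows; each row shifts and turns the pose as measured when the row begins; what a row does not reach is not made up. A row lasts 1/8 s, in which the tool goes at most 62.5 mm and 10.7 degrees, less where a joint would pass 70% of its speed; a pose out of reach is approached as far as the arm can. A call is refused whole if a number of a shift passes 0.0625 or a number of a turn 10.7, either way. A call with a gripper value outside its range is refused whole. The fingers move at their own pace and stop on an object; "newtons" is the grip in N (left out, the last holds). Time passes only in rows, so rows that do not move let the fingers close. It gives the time, the measured TCP pose, the force and the opening at its end, in the units of the state.
- ctrl.get_obs(): the state, without advancing time (a new reading comes with each control period).
- ctrl.get_image(name): name is "scene" or "top" or "wrist"; returns a dict with "color" (400x640x3 uint8, red, green, blue), "camera_matrix" (3x3 intrinsics, pixels), "k1" (the pictures are not rectified: a ray, as slopes to the right and down, at radius r is drawn at 1 + k1 r^2 times it, then the intrinsics apply), "R" (3x3) and "t" (3): a world point X has camera coordinates R X + t; the wrist camera has in their place "T_tool_cam" (4x4, takes a point from camera to tool coordinates, whose origin is the TCP and whose axes are the flange's). Camera axes: x right, y down, z forward; pixel columns grow to the right and rows downward; lengths in m; the calibration is good to about 2 mm. A picture is of the moment at which its call begins: read the wrist's pose just before it. There is no depth.
- ctrl.finish_job(): hands the job in, once; it reports no verdict.
Trained networks look in a picture, given as the dict that the camera call returned (one of the last four; its "shot" number tells which), for a name from the list of things; names that differ only in an ending like _2 or _b are one class to them, and where a whole thing is asked for, a point or a joint stands for the part that bears it (a point fixed in the world has none). Each returns a list of dicts, best first, with "p" (0 to 1); they miss things now and then, are a little off and sometimes report something else, mostly with a low value. They report only what shows in the picture. A call takes as long as a camera call.
- ctrl.spot_in(picture, query): "bbox" ([left, top, right, bottom] in pixels, round what is visible of it).
The state is a dict: "t": time; "q": joint angles; "dq": joint speeds; "effort": joint torques, N m; "tool_pos": TCP position; "tool_rot": TCP orientation; "contact_force": force on the tool from outside, world axes, zero at the start; "wrist_torque": the same for the moment, N m; "opening": finger opening in m.
Only numpy, scipy, OpenCV 4.12 (cv2) and the standard library are available. Lean on these libraries where they do the work, as an engineer would, in place of code of your own. Each camera call takes 0.05 s, during which the arm holds its last target.

TASK

Change the feed: with the fingertips push the black-knobbed lever of the grey feed gearbox out of its park slot, across the H-gate and fully home to the end of the slot marked by the green disc, without going into any of the other marked slots on the way, and leave it there. Only push the knob, do not pull it up, and leave the other things on the bench where they are.

Things in the scene. Friction and masses are not known exactly. Their poses are not given: they have to be found in the camera images.
- gearbox: grey feed gearbox fixed to the bench: 190 x 220 mm housing on a 230 x 260 mm foot, dark motor on its far side (its box 138 mm tall), orange pulley guard on its right. Origin at the centre of its underside, x away from the robot's side, y left, z up. A steel gate plate 144 x 176 mm lies on top, upper face at z = 115 mm
- gate_center (a point): centre of the gate, on the plate's upper face. In the gearbox's axes: a cross channel along y at x = 0; at its ends a left and a right column (y = +28 and -28 mm), each with a far (+x) and a near (-x) feed slot; in the middle a park slot on the near side only, where the lever starts. All are 15 mm wide; the slots end at x = +32 and -32 mm. The gate is solid and holds the stem
- knob_center (a point): centre of the lever's black knob: cylinder 32 mm across, 44 mm tall, on the stem 165 mm above the pivot, leaning with the lever. Centre 177 mm above the bench when upright. Its offset from the gate centre is 1.65 x that of the stem: about 44 mm in x at a slot's end, 46 mm in y in a left or right column. About 2.5 N at the knob moves the lever; it stays where it is left; a rise in force means it is against the gate
- stem_gate (a point): point on the axis of the lever's steel stem (10 mm thick) at gate plate level, 100 mm above the pivot; the pivot, free both ways, is on the gearbox's z axis, 12 mm above its underside
- along (a joint): lean of the lever along the slots, rad: 0 in the cross channel (play +-0.03), positive away (+x of the gearbox), about +-0.26 at the end of a slot
- cross (a joint): lean of the lever across the gate, rad: 0 in the middle, positive to the left (+y of the gearbox), about +-0.28 in the outer columns
- knob_lift (a joint): how far the spring-loaded knob is pulled up along the stem, m: 0 is down (its rest), 0.02 fully up
- marker_green: green disc, 26 mm across, 4 mm thick, fixed on the gate plate 30 mm outboard (in the gearbox's y) of the feed slot that it marks; origin at the centre of its underside. Its x in the gearbox frame is +26 mm (far slot) or -26 mm (near slot), its y +58 mm (left column) or -58 mm (right column)
- marker_yellow: yellow disc, 26 mm across, 4 mm thick, fixed on the gate plate 30 mm outboard (in the gearbox's y) of the feed slot that it marks; origin at the centre of its underside. Its x in the gearbox frame is +26 mm (far slot) or -26 mm (near slot), its y +58 mm (left column) or -58 mm (right column)
- marker_red: red disc, 26 mm across, 4 mm thick, fixed on the gate plate 30 mm outboard (in the gearbox's y) of the feed slot that it marks; origin at the centre of its underside. Its x in the gearbox frame is +26 mm (far slot) or -26 mm (near slot), its y +58 mm (left column) or -58 mm (right column)
- marker_blue: blue disc, 26 mm across, 4 mm thick, fixed on the gate plate 30 mm outboard (in the gearbox's y) of the feed slot that it marks; origin at the centre of its underside. Its x in the gearbox frame is +26 mm (far slot) or -26 mm (near slot), its y +58 mm (left column) or -58 mm (right column)
- glue: bystander, leave alone: white glue bottle with an orange cap, 60 mm diameter, 150 mm tall, standing beside the gearbox on its left; origin at the centre of its underside
- screwdriver: bystander, leave alone: screwdriver lying on the bench to the right of the gearbox; origin at the centre of its underside
- wood_block: bystander, leave alone: laminated wood block 130 x 100 x 94 mm; origin at the centre of its underside
- steel_rule: bystander, leave alone: steel rule 300 x 30 x 4 mm lying flat; origin at the centre of its underside
- tape_measure: bystander, leave alone: blue tape measure 70 x 65 x 36 mm lying flat; origin at the centre of its underside
- hammer: bystander, leave alone: hammer lying flat; origin at the centre of its underside
- c_clamp: bystander, leave alone: black C-clamp lying flat, about 210 x 110 mm; origin at the centre of its underside

How it is judged:
On the way, in this order (a step that is already met when the one before it is completed fails the run):
1. the lever is out of park, in the cross channel (value of joint along between -0.08 and 0.08 rad), for 0.05 s.
2. the lever is in the slot with the green marker ((value of joint along above 0.2 rad or value of joint along below -0.2 rad) and horizontal distance between stem_gate and marker_green below 0.038 m), for 0.2 s.
At the end, for the whole second after the job is handed in: The lever stands at rest in the slot marked by the green disc, leaning at least 0.2 rad along the slot (within about 6 mm of the slot's end at the gate), with its knob down (all of step 2 and velocity of joint along between -0.05 and 0.05 rad/s and value of joint knob_lift below 0.004 m); the robot touches nothing.
It fails at once if the lever goes more than about 13 mm at the gate into the slot with the yellow marker ((value of joint along above 0.13 rad or value of joint along below -0.13 rad) and horizontal distance between stem_gate and marker_yellow below 0.038 m).
It fails at once if the lever goes more than about 13 mm at the gate into the slot with the red marker ((value of joint along above 0.13 rad or value of joint along below -0.13 rad) and horizontal distance between stem_gate and marker_red below 0.038 m).
It fails at once if the lever goes more than about 13 mm at the gate into the slot with the blue marker ((value of joint along above 0.13 rad or value of joint along below -0.13 rad) and horizontal distance between stem_gate and marker_blue below 0.038 m).
It fails at once if the knob is pulled up by more than 8 mm (value of joint knob_lift above 0.008 m).
It fails at once if a bystander is moved by more than 25 mm or tipped (distance of any of glue, screwdriver, wood_block, steel_rule, tape_measure, hammer, c_clamp from where it was at the start of the episode above 0.025 m or angle between glue's own z axis and vertical above 0.5 rad).
It also fails if it takes over 51 s, if anything falls off the work surface, if the arm or the gripper's body presses on something with over 40 N, if the wrist force passes 120 N, or if a joint passes its speed limit or range.

## Working session

There is one attempt and no reset: what is moved stays moved. The work goes in short steps, Python scripts to look and compute and a tool call to move; the robot and the scene stay as the last step left them, time stands still between calls to the robot, and variables do not carry over. Pictures are saved under pics/ and viewed, and the job is handed in when it is done.

Besides the shell and the picture viewer there is one more tool, called after "Emit:" as a command line: name --pt "numbers of a row" for each row, then --argument value for the rest. step_arm: Moves the arm, as the interface text tells. Its arguments: {"type":"object","properties":{"moves":{"type":"array","items":{"type":"array","items":{"type":"number"}}},"newtons":{"type":"number"}},"required":["moves"]}

```bash
ls; mkdir -p pics; cat > h.py <<'E'
import numpy as np, cv2, pickle
from station import ctrl
def shot(n,f):
    p=ctrl.get_image(n); cv2.imwrite('pics/'+f,cv2.cvtColor(p['color'],cv2.COLOR_RGB2BGR)); pickle.dump(p,open('pics/'+f+'.pkl','wb')); return p
def proj(p,X,R=None,t=None):
    R=p['R'] if R is None else R; t=p['t'] if t is None else t
    c=np.asarray(X)@np.asarray(R).T+t; s=c[...,:2]/c[...,2:]; r2=(s**2).sum(-1,keepdims=True)
    s=s*(1+p['k1']*r2); K=np.asarray(p['camera_matrix']); return s*[K[0,0],K[1,1]]+K[:2,2]
def onplane(p,uv,z):
    K=np.asarray(p['camera_matrix']); d=(np.asarray(uv,float)-K[:2,2])/[K[0,0],K[1,1]]; s=d.copy()
    for _ in range(20): s=d/(1+p['k1']*(s**2).sum())
    R=np.asarray(p['R']); o=-R.T@p['t']; v=R.T@np.array([s[0],s[1],1]); return o+v*(z-o[2])/v[2]
E
python3 - <<'E'
from h import *
p=shot('scene','s1.png'); q=shot('top','t1.png')
for n,pp in (('s',p),('t',q)):
    print(n,pp['R'],pp['t'],pp['k1'],pp['camera_matrix'])
    for k in ['gearbox','knob_center','marker_green','marker_yellow','marker_red','marker_blue']:
        r=ctrl.spot_in(pp,k); print(k,[(x['bbox'],round(x['p'],2)) for x in r[:2]])
print(ctrl.get_obs())
E
```

```text
pics
s [[ 0.85332048  0.52130615  0.00916845]
 [ 0.3783563  -0.60703688 -0.69882239]
 [-0.35873483  0.59978839 -0.71523647]] [-0.4297352  -0.07282223  1.44267427] 0.006825745698608356 [[372.46566616   0.         313.55332564]
 [  0.         372.46566616 203.16058383]
 [  0.           0.           1.        ]]
gearbox [([285.5, 190.9, 410.9, 291.4], 0.72), ([345.3, 167.3, 364.4, 206.0], 0.45)]
knob_center [([325.3, 193.5, 335.0, 209.5], 0.42)]
marker_green [([326.6, 195.3, 337.4, 207.5], 0.51), ([330.2, 232.2, 330.5, 234.8], 0.5)]
marker_yellow []
marker_red [([313.4, 217.4, 321.1, 227.8], 0.37)]
marker_blue [([348.3, 207.9, 359.0, 214.3], 0.41)]
t [[-0.0152101  -0.99978568  0.01404475]
 [-0.99611249  0.01393233 -0.08698155]
 [ 0.08676723 -0.01531315 -0.99611092]] [-0.00801831  0.51671635  1.64617183] -0.011182140560626608 [[493.2770541    0.         323.20868645]
 [  0.         493.2770541  202.175718  ]
 [  0.           0.           1.        ]]
gearbox [([267.1, 109.5, 357.0, 228.9], 0.76), ([191.5, 238.3, 223.3, 263.2], 0.75)]
knob_center [([390.9, 224.7, 400.9, 311.7], 0.69)]
mar
[... 152 characters left out ...]
202.8], 0.68), ([293.2, 171.2, 299.1, 178.3], 0.5)]
{'t': 0.7, 'q': array([ 1.03699475e+00,  5.26518823e-02,  1.61284578e+00, -2.23535936e-05,
        1.47601053e+00, -1.19037983e-01]), 'dq': array([-0.00020574, -0.00134841,  0.00038237,  0.00079892,  0.00087137,
        0.00073193]), 'effort': array([ 8.76043014e-04, -3.93555665e+01, -3.70376265e+01,  4.27120654e-06,
        3.95358547e-04, -1.57887126e-05]), 'tool_pos': array([0.25188616, 0.57199634, 0.23136587]), 'tool_rot': array([6.46836069e-01, 3.07423241e+00, 1.14456337e-04]), 'contact_force': array([-0.35604606, -0.37970171,  0.22007379]), 'wrist_torque': array([-0.03871097,  0.02360844,  0.06200404]), 'opening': 0.08551685290227284}
```

```bash
python3 - <<'E'
import cv2
t=cv2.imread('pics/t1.png'); s=cv2.imread('pics/s1.png')
cv2.imwrite('pics/t1z.png',cv2.resize(t[90:250,220:400],None,fx=4,fy=4,interpolation=cv2.INTER_CUBIC)[:600])
cv2.imwrite('pics/s1z.png',cv2.resize(s[150:300,260:440],None,fx=4,fy=4,interpolation=cv2.INTER_CUBIC))
E
```

```text
(no output)
```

View pics/t1.png

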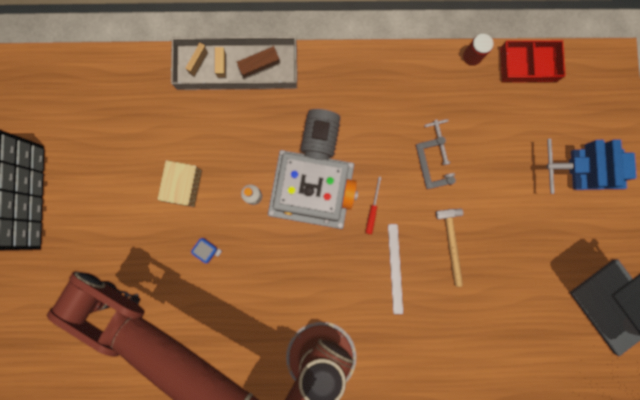

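View pics/s1.png

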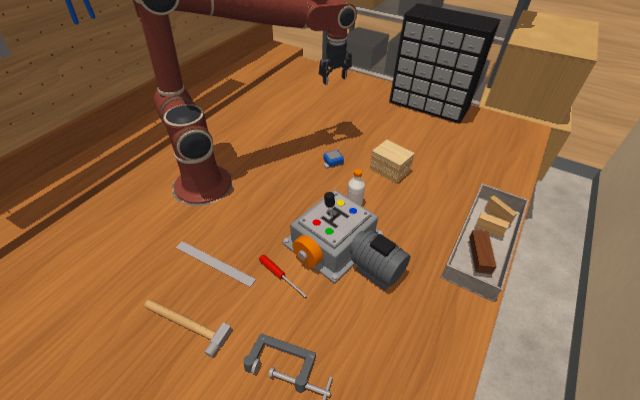

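```bash
sleep 1
```

```text
(no output)
```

View pics/t1z.png

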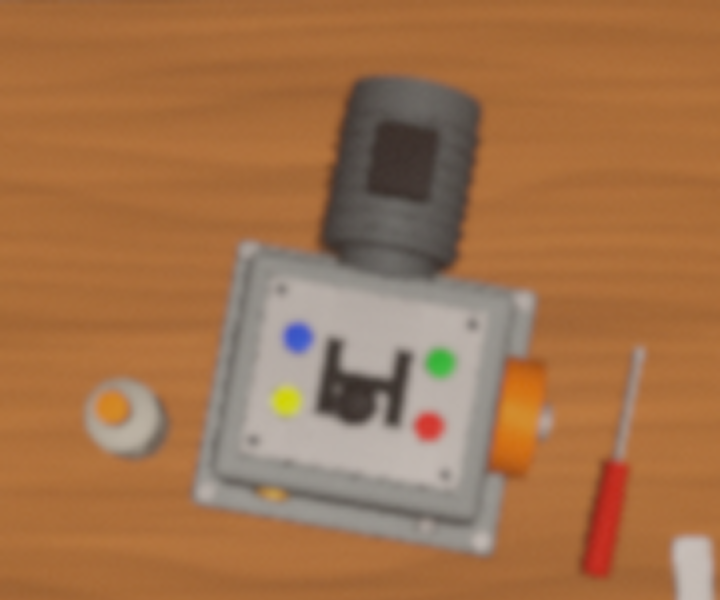

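View pics/s1z.png

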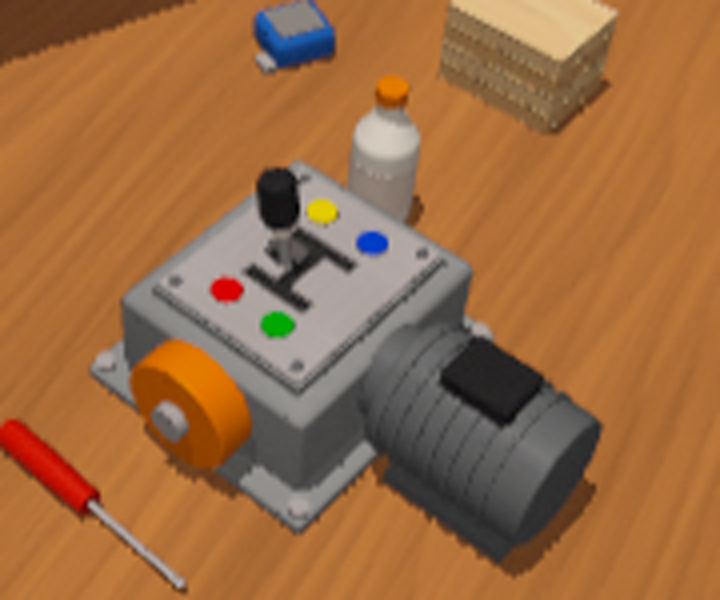

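The pictures show the knob in the near-middle park slot. The green disc is at the far right: top image about (330,181), with blue far left, yellow near left and red near right. Next I fit the gearbox pose from the four discs.

```bash
cat > fit.py <<'E'
from h import *
from scipy.optimize import least_squares
def blobs(f,box):
    p=pickle.load(open('pics/'+f+'.pkl','rb')); im=p['color']; hsv=cv2.cvtColor(im,cv2.COLOR_RGB2HSV).astype(int)
    H,S,V=hsv[...,0],hsv[...,1],hsv[...,2]; x0,y0,x1,y1=box
    m=np.zeros(H.shape,bool); m[y0:y1,x0:x1]=1; out={}
    for n,c in dict(green=(abs(H-62)<18),yellow=(abs(H-30)<6),red=((H<6)|(H>174)),blue=(abs(H-116)<14)).items():
        w=(m&c&(S>110)&(V>80)).astype(np.uint8); k,l,st,ce=cv2.connectedComponentsWithStats(w)
        i=1+np.argmax(st[1:,4]); ys,xs=np.nonzero(l==i); ww=S[ys,xs].astype(float)
        out[n]=np.array([(xs*ww).sum()/ww.sum(),(ys*ww).sum()/ww.sum()]); print(f,n,out[n].round(1),st[i,4])
    return p,out
D=dict(green=(26,-58),yellow=(-26,58),red=(-26,-58),blue=(26,58))
A=[blobs('t1.png',(285,165,340,205)),blobs('s1.png',(305,190,365,240))]
def g2w(v,P):
    c,s=np.cos(v[2]),np.sin(v[2]); P=np.asarray(P,float); return np.stack([v[0]+c*P[...,0]-s*P[...,1],v[1]+s*P[...,0]+c*P[...,1],P[...,2]],-1)
def res(v,A):
    r=[]
    for p,o in A:
        for n in D: r.append(proj(p,g2w(v,[D[n][0]/1e3,D[n][1]/1e3,.119]))-o[n])
    return np.concatenate(r)
if __name__=='__main__':
    for S in (A,A[:1],A[1:]):
        s=least_squares(res,[.6,0,0],args=(S,)); print(s.x.round(4),np.degrees(s.x[2]),s.fun.round(2))
E
python3 fit.py
```

```text
t1.png green [329.6 180.2] 29
t1.png yellow [291.  189.8] 41
t1.png red [326.8 196.1] 39
t1.png blue [294. 174.] 29
s1.png green [328.9 230.6] 42
s1.png yellow [340.  202.3] 35
s1.png red [316.3 221.9] 43
s1.png blue [352.6 210.2] 38
[ 0.5636  0.0267 -0.1907] -10.928905445109162 [-0.12  0.04 -0.19  0.09 -0.21  0.08 -0.23 -0.03  0.01  0.26 -0.05  0.24
 -0.19  0.27 -0.01  0.21]
[ 0.5638  0.0261 -0.1901] -10.892698881035713 [ 0.06 -0.02 -0.    0.05 -0.01  0.03 -0.05 -0.06]
[ 0.5633  0.0277 -0.1912] -10.957682231790145 [ 0.06 -0.01  0.01  0.01 -0.12  0.01  0.04 -0.02]
```

Emit:
step_arm --pt "0 0.022 -0.05 0 1.3" --pt "0 0.022 -0.05 0 1.3" --pt "0 0.022 -0.05 0 1.3" --pt "0 0.022 -0.05 0 1.3" --pt "0 0.022 -0.05 0 1.3" --pt "0 0.022 -0.05 0 1.3" --pt "0 0.022 -0.05 0 1.3" --pt "0 0.022 -0.05 0 1.3" --pt "0 0.022 -0.05 0 1.3" --pt "0 0.022 -0.05 0 1.3"

```text
t: 1.95
tool_pos: [0.4754, 0.0592, 0.2336]
tool_rot: [0.27, 3.122, 0.006]
contact_force: [0.8, 0.7, 1.3]
opening: 0.0001
```

```bash
cat > st.py <<'E'
from h import *
from scipy.spatial.transform import Rotation as Ro
G=np.array([.5636,.0267,0]); Y=-.1907; Rg=Ro.from_euler('z',Y)
o=ctrl.get_obs(); R=Ro.from_rotvec(o['tool_rot']).as_matrix()
print('t',o['t'],'TCP',o['tool_pos'].round(4),'in gbx',(Rg.inv().apply(o['tool_pos']-G)*1e3).round(1),'x ang',np.degrees(np.arctan2(R[1,0],R[0,0])).round(2),'want',round(180+np.degrees(Y),2),'F gbx',Rg.inv().apply(o['contact_force']).round(2),'open',o['opening'].round(4),'q',o['q'].round(2))
E
python3 st.py
```

```text
Traceback (most recent call last):
  File "st.py", line 5, in <module>
    print('t',o['t'],'TCP',o['tool_pos'].round(4),'in gbx',(Rg.inv().apply(o['tool_pos']-G)*1e3).round(1),'x ang',np.degrees(np.arctan2(R[1,0],R[0,0])).round(2),'want',round(180+np.degrees(Y),2),'F gbx',Rg.inv().apply(o['contact_force']).round(2),'open',o['opening'].round(4),'q',o['q'].round(2))
                                                                                                                                                                                                                                                              ^^^^^^^^^^^^^^^^^^
AttributeError: 'float' object has no attribute 'round'
```

Emit:
step_arm --pt "0 0 -0.015 0 -1" --pt "0 0 0 0 0"

```text
t: 2.2
tool_pos: [0.4759, 0.0413, 0.2337]
tool_rot: [0.307, 3.119, 0.006]
contact_force: [-0.9, 0.2, 0.7]
opening: 0.0002
```

```bash
sed -i "s/o\['opening'\].round(4)/round(o['opening'],4)/" st.py; python3 st.py; python3 - <<'E'
from h import *
p=shot('wrist','w1.png'); shot('scene','s2.png'); shot('top','t2.png'); print(p['T_tool_cam'])
t=cv2.imread('pics/t2.png'); s=cv2.imread('pics/s2.png')
cv2.imwrite('pics/c2.png',np.hstack([cv2.resize(t[130:250,240:360],None,fx=3,fy=3),cv2.resize(s[150:270,260:380],None,fx=3,fy=3)]))
E
```

```text
t 2.2 TCP [0.4759 0.0413 0.2337] in gbx [-88.9  -2.2 233.7] x ang 168.76 want 169.07 F gbx [-0.97  0.04  0.68] open 0.0002 q [-0.07 -0.32  1.95  0.    1.51 -1.45]
[[-2.26147229e-05 -9.45692133e-01 -3.25063668e-01  8.36856864e-02]
 [ 9.99999969e-01 -1.01421897e-04  2.25491727e-04 -8.25528073e-04]
 [-2.46214327e-04 -3.25063653e-01  9.45692107e-01 -1.41846062e-01]
 [ 0.00000000e+00  0.00000000e+00  0.00000000e+00  1.00000000e+00]]
```

```bash
sleep 0.1
```

```text
(no output)
```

View pics/w1.png

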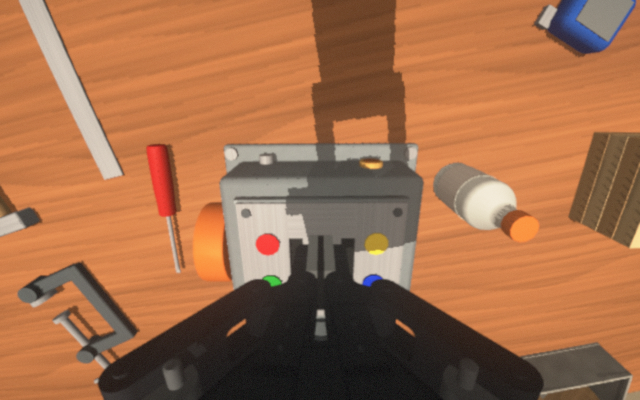

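View pics/c2.png

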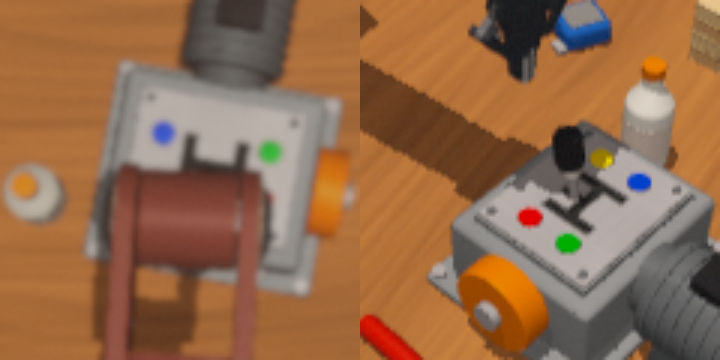

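Emit:
step_arm --pt "0 0 0.002 -0.03 0.3" --pt "0 0 0 -0.03 0" --pt "0 0 0 -0.014 0" --pt "0 0 0 0 0"

```text
t: 2.85
tool_pos: [0.4753, 0.0501, 0.1594]
tool_rot: [0.279, 3.118, 0.008]
contact_force: [-1.3, -0.3, 0.8]
opening: -0.0001
```

```bash
python3 st.py;  python3 - <<'E'
from h import *
shot('scene','s3.png')
s=cv2.imread('pics/s3.png')
cv2.imwrite('pics/c3.png',cv2.resize(s[150:270,260:400],None,fx=5,fy=5))
E
```

```text
t 2.85 TCP [0.4753 0.0501 0.1594] in gbx [-91.1   6.2 159.4] x ang 169.76 want 169.07 F gbx [-1.24 -0.51  0.84] open -0.0001 q [-0.05 -0.26  2.03  0.    1.37 -1.45]
```

View pics/c3.png

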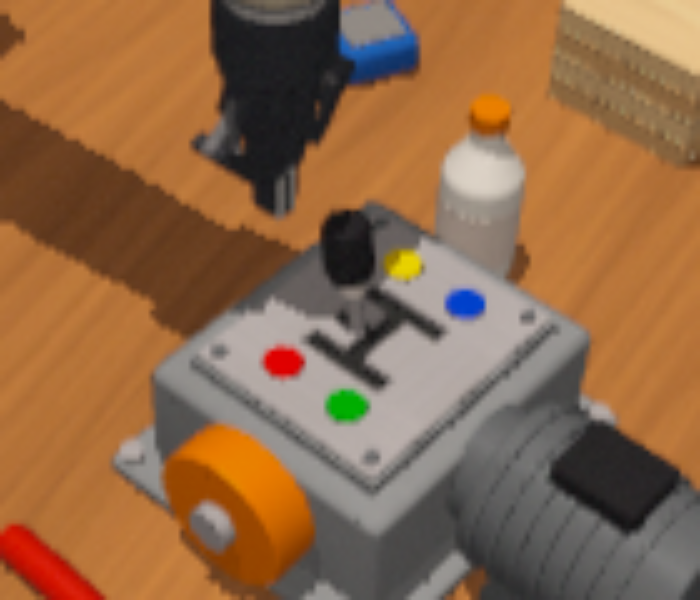

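Emit:
step_arm --pt "0 -0.001 -0.006 0 -0.7" --pt "0 0.01 -0.002 0 0" --pt "0 0.01 -0.002 0 0" --pt "0 0.01 -0.002 0 0" --pt "0 0.01 -0.002 0 0"

```text
t: 3.52
tool_pos: [0.5193, 0.0349, 0.1644]
tool_rot: [0.299, 3.109, 0.009]
contact_force: [-3.1, 0.5, 3.8]
opening: 0.0
```

```bash
python3 st.py
```

```text
t 3.525 TCP [0.5193 0.0349 0.1644] in gbx [-45.1  -0.3 164.4] x ang 168.99 want 169.07 F gbx [-3.1  -0.06  3.85] open 0.0 q [-0.08 -0.16  1.93  0.01  1.35 -1.46]
```

Emit:
step_arm --pt "0 0.006 -0.001 -0.004 0" --pt "0 0.006 -0.001 -0.002 0"

```text
t: 3.78
tool_pos: [0.5324, 0.0327, 0.1585]
tool_rot: [0.3, 3.11, 0.009]
contact_force: [-3.3, -0.2, 7.8]
opening: -0.0001
```

```bash
python3 st.py;  python3 - <<'E'
from h import *
shot('scene','s4.png')
s=cv2.imread('pics/s4.png')
cv2.imwrite('pics/c4.png',cv2.resize(s[150:270,260:400],None,fx=5,fy=5))
E
```

```text
t 3.775 TCP [0.5324 0.0327 0.1585] in gbx [-31.8  -0.  158.5] x ang 168.99 want 169.07 F gbx [-3.19 -0.81  7.79] open -0.0001 q [-0.08 -0.12  1.91  0.01  1.34 -1.46]
```

View pics/c4.png

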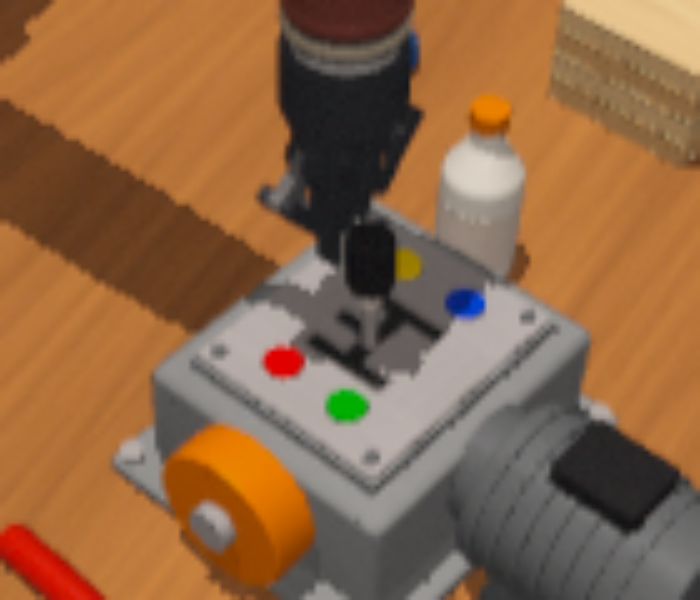

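Emit:
step_arm --pt "0 0.003 -0.001 0 0" --pt "0 0.003 0 0 0"

```text
t: 4.08
tool_pos: [0.5391, 0.0315, 0.1583]
tool_rot: [0.3, 3.11, 0.008]
contact_force: [-3.6, -1.1, 1.4]
opening: -0.0002
```

```bash
python3 st.py
```

```text
t 4.075 TCP [0.5391 0.0315 0.1583] in gbx [-25.    0.  158.3] x ang 168.99 want 169.07 F gbx [-3.36 -1.82  1.35] open -0.0002 q [-0.08 -0.11  1.89  0.01  1.34 -1.46]
```

Emit:
step_arm --pt "0 0.002 0 0 0" --pt "0 0.001 0 0 0"

```text
t: 4.32
tool_pos: [0.5418, 0.0313, 0.1578]
tool_rot: [0.3, 3.111, 0.007]
contact_force: [-2.6, -0.4, 2.9]
opening: -0.0
```

```bash
python3 st.py
```

```text
t 4.325 TCP [0.5418 0.0313 0.1578] in gbx [-22.2   0.4 157.8] x ang 168.99 want 169.07 F gbx [-2.43 -0.89  2.94] open -0.0 q [-0.08 -0.1   1.89  0.    1.34 -1.46]
```

Emit:
step_arm --pt "0 0.002 0 0 0" --pt "0 0.002 0 0 0"

```text
t: 4.58
tool_pos: [0.5431, 0.0312, 0.1578]
tool_rot: [0.3, 3.12, 0.005]
contact_force: [-13.0, -0.3, 9.0]
opening: 0.0001
```

```bash
python3 st.py; cat > ov.py <<'E'
import sys
from h import *
from fit import g2w
V=[.5636,.0267,-.1907]
def lever(a,c):
    # direction of the stem for leans a (x), c (y)
    d=np.array([np.tan(a),np.tan(c),1]); d/=np.linalg.norm(d); return d
def knob(a,c,n=24):
    d=lever(a,c); P=np.array([0,0,.012]); u=np.cross(d,[0,1,0]); u/=np.linalg.norm(u); w=np.cross(d,u)
    th=np.linspace(0,2*np.pi,n); return [g2w(V,P+d*h+.016*(np.cos(th)[:,None]*u+np.sin(th)[:,None]*w)) for h in (.143,.187)]
def ov(f,cands,box,k=5):
    p=shot('scene',f); im=cv2.imread('pics/'+f); x0,y0,x1,y1=box
    z=cv2.resize(im[y0:y1,x0:x1],None,fx=k,fy=k); cl=[(255,255,0),(255,0,255),(0,255,255)]
    for (a,c),col in zip(cands,cl):
        for e in knob(a,c): cv2.polylines(z,[(((proj(p,e)-[x0,y0]+.5)*k)).astype(int)],True,col,1)
    cv2.imwrite('pics/z'+f,z)
if __name__=='__main__':
    c=[float(x) for x in sys.argv[2:]]; ov(sys.argv[1],list(zip(c[::2],c[1::2])),(270,150,380,260))
E
python3 ov.py s5.png 0 0
```

```text
t 4.575 TCP [0.5431 0.0312 0.1578] in gbx [-21.    0.5 157.8] x ang 169.0 want 169.07 F gbx [-12.7   -2.72   8.97] open 0.0001 q [-0.08 -0.09  1.88  0.    1.35 -1.46]
t1.png green [329.6 180.2] 29
t1.png yellow [291.  189.8] 41
t1.png red [326.8 196.1] 39
t1.png blue [294. 174.] 29
s1.png green [328.9 230.6] 42
s1.png yellow [340.  202.3] 35
s1.png red [316.3 221.9] 43
s1.png blue [352.6 210.2] 38
```

View pics/zs5.png

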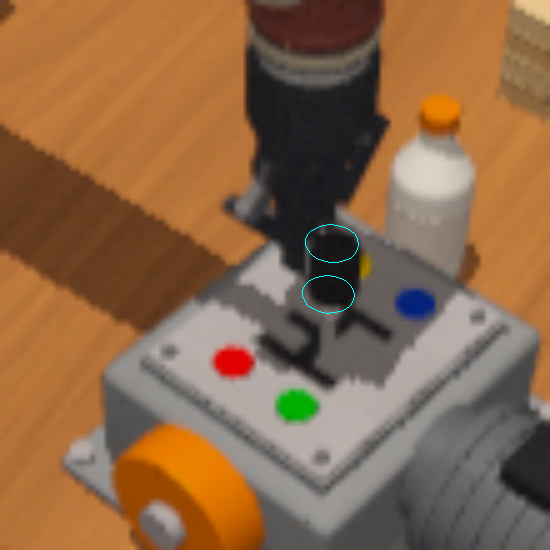

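Emit:
step_arm --pt "0 -0.012 0.002 0 0" --pt "0 -0.012 0.002 0 0" --pt "0 0 0 0.03 0" --pt "0 0 0 0.03 0" --pt "0 0.006 0.0045 0 -10" --pt "0 0.006 0.0045 0 -10" --pt "0 0.006 0.0045 0 -10" --pt "0 0.006 0.0045 0 -10" --pt "0 0.006 0.0045 0 -10" --pt "0 0.006 0.0045 0 -10" --pt "0 0.006 0.0045 0 -10" --pt "0 0.006 0.0045 0 -10" --pt "0 0.006 0.0045 0 -10" --pt "0 0 0 0 0"

```text
t: 6.38
tool_pos: [0.5702, 0.0797, 0.2183]
tool_rot: [2.455, 1.925, -0.0]
contact_force: [-0.6, 0.6, 0.5]
opening: -0.0
```

```bash
python3 st.py; sed -i '/^    /s/; print(f,n,out\[n\].round(1),st\[i,4\])//' fit.py; python3 ov.py s6.png 0.03 0
```

```text
t 6.375 TCP [0.5702 0.0797 0.2183] in gbx [ -3.5  53.3 218.3] x ang 76.19 want 169.07 F gbx [-0.74  0.43  0.53] open -0.0 q [ 0.02 -0.06  1.75 -0.02  1.44  0.26]
```

View pics/zs6.png

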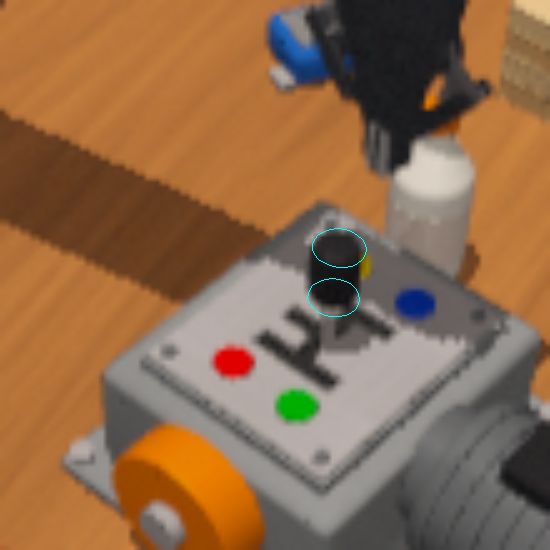

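Emit:
step_arm --pt "0 0.002 0 -0.025 2.8" --pt "0 0 0 -0.025 0" --pt "0 0 0 -0.008 0" --pt "0 0 0 0 0"

```text
t: 6.92
tool_pos: [0.5716, 0.0791, 0.1604]
tool_rot: [2.395, 1.996, 0.005]
contact_force: [0.4, -1.0, 0.5]
opening: 0.0
```

```bash
python3 st.py
```

```text
t 6.925 TCP [0.5716 0.0791 0.1604] in gbx [ -2.1  53.  160.4] x ang 79.61 want 169.07 F gbx [ 0.54 -0.95  0.53] open 0.0 q [ 0.02 -0.02  1.8  -0.02  1.34  0.2 ]
```

Emit:
step_arm --pt "0 -0.0015 -0.008 0 -0.5" --pt "0 -0.0015 -0.008 0 0" --pt "0 -0.0015 -0.008 0 0" --pt "0 -0.0015 -0.008 0 0"

```text
t: 7.42
tool_pos: [0.5669, 0.0457, 0.1639]
tool_rot: [2.401, 1.985, 0.013]
contact_force: [0.3, 3.2, 0.4]
opening: -0.0001
```

```bash
python3 st.py
```

```text
t 7.425 TCP [0.5669 0.0457 0.1639] in gbx [ -0.3  19.3 163.9] x ang 79.16 want 169.07 F gbx [-0.3   3.21  0.39] open -0.0001 q [-0.04 -0.04  1.82 -0.01  1.34  0.15]
```

Emit:
step_arm --pt "0 -0.001 -0.006 -0.002 0" --pt "0 -0.001 -0.006 -0.002 0" --pt "0 -0.001 -0.005 -0.001 0"

```text
t: 7.8
tool_pos: [0.5651, 0.028, 0.1609]
tool_rot: [2.4, 1.984, 0.02]
contact_force: [0.6, 3.1, 3.0]
opening: 0.0001
```

```bash
python3 st.py; python3 ov.py s7.png 0.03 -0.14
```

```text
t 7.8 TCP [0.5651 0.028  0.1609] in gbx [  1.2   1.6 160.9] x ang 79.15 want 169.07 F gbx [-0.02  3.17  3.02] open 0.0001 q [-0.08 -0.05  1.84 -0.01  1.33  0.12]
```

View pics/zs7.png

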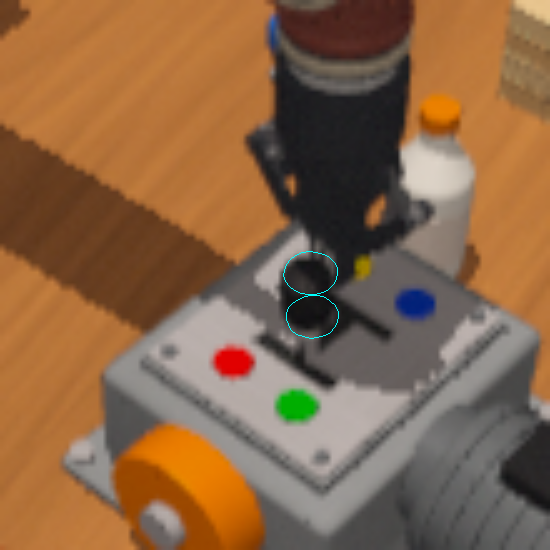

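Emit:
step_arm --pt "0 -0.001 -0.006 -0.002 0" --pt "0 -0.001 -0.004 -0.001 0" --pt "0 -0.001 -0.004 -0.001 0"

```text
t: 8.22
tool_pos: [0.5623, 0.0126, 0.1569]
tool_rot: [2.399, 1.983, 0.02]
contact_force: [0.9, 2.2, 3.4]
opening: -0.0002
```

```bash
python3 st.py; python3 ov.py s8.png 0.0 -0.26
```

```text
t 8.225 TCP [0.5623 0.0126 0.1569] in gbx [  1.4 -14.1 156.9] x ang 79.15 want 169.07 F gbx [0.46 2.28 3.36] open -0.0002 q [-0.1  -0.06  1.85 -0.01  1.32  0.09]
```

View pics/zs8.png

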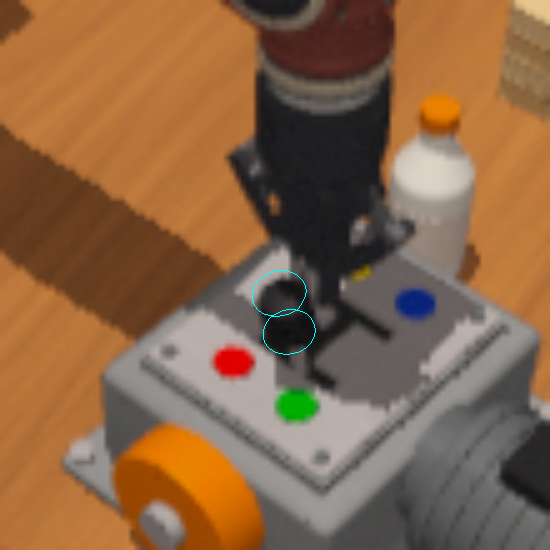

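Emit:
step_arm --pt "0 -0.0005 -0.003 0 0" --pt "0 -0.0005 -0.002 0 0"

```text
t: 8.52
tool_pos: [0.5611, 0.0081, 0.1561]
tool_rot: [2.401, 1.984, 0.023]
contact_force: [3.6, 7.8, 2.3]
opening: -0.0001
```

```bash
python3 st.py
```

```text
t 8.525 TCP [0.5611 0.0081 0.1561] in gbx [  1.1 -18.8 156.1] x ang 79.14 want 169.07 F gbx [2.02 8.36 2.32] open -0.0001 q [-0.11 -0.06  1.85 -0.01  1.32  0.08]
```

Emit:
step_arm --pt "0 0.0025 0.012 0 0" --pt "0 0.0025 0.012 0 0" --pt "0 0 0 0.03 0" --pt "0 0 0 0.03 0" --pt "0 -0.0066 -0.0045 0 10" --pt "0 -0.0066 -0.0045 0 10" --pt "0 -0.0066 -0.0045 0 10" --pt "0 -0.0066 -0.0045 0 10" --pt "0 -0.0066 -0.0045 0 10" --pt "0 -0.0066 -0.0045 0 10" --pt "0 -0.0066 -0.0045 0 10" --pt "0 -0.0066 -0.0045 0 10" --pt "0 -0.0066 -0.0045 0 10" --pt "0 0 0 0 0"

```text
t: 10.28
tool_pos: [0.4996, -0.0041, 0.2092]
tool_rot: [0.207, 3.125, 0.014]
contact_force: [0.4, -0.5, -0.0]
opening: -0.0003
```

```bash
python3 st.py; python3 ov.py s9.png 0.0 -0.28
```

```text
t 10.275 TCP [ 0.4996 -0.0041  0.2092] in gbx [-57.  -42.4 209.2] x ang 172.43 want 169.07 F gbx [ 0.53 -0.38 -0.01] open -0.0003 q [-0.16 -0.25  1.93  0.01  1.45 -1.6 ]
```

View pics/zs9.png

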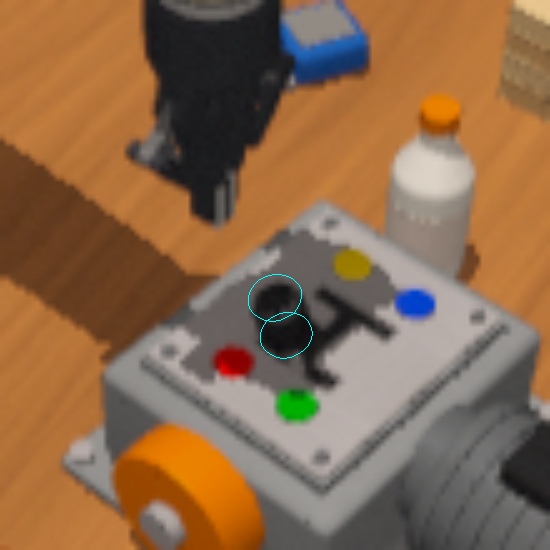

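Emit:
step_arm --pt "0 0 -0.002 -0.025 -3.3" --pt "0 0 0 -0.025 0" --pt "0 0 0 -0.003 0" --pt "0 0 0 0 0"

```text
t: 10.82
tool_pos: [0.5011, -0.0049, 0.156]
tool_rot: [0.312, 3.115, 0.013]
contact_force: [0.2, -0.1, 1.2]
opening: 0.0002
```

```bash
python3 st.py
```

```text
t 10.825 TCP [ 0.5011 -0.0049  0.156 ] in gbx [-55.4 -42.9 156. ] x ang 168.57 want 169.07 F gbx [ 0.19 -0.09  1.24] open 0.0002 q [-0.16 -0.2   1.98  0.01  1.35 -1.54]
```

Emit:
step_arm --pt "0 0.008 -0.0015 0 0.4" --pt "0 0.008 -0.0015 0 0" --pt "0 0.008 -0.0015 0 0" --pt "0 0.007 -0.0015 0 0" --pt "0 0.006 -0.001 0 0"

```text
t: 11.45
tool_pos: [0.5412, -0.0125, 0.1594]
tool_rot: [0.302, 3.115, 0.012]
contact_force: [-6.6, 0.4, 4.2]
opening: -0.0001
```

```bash
python3 st.py
```

```text
t 11.45 TCP [ 0.5412 -0.0125  0.1594] in gbx [-14.6 -42.7 159.4] x ang 168.94 want 169.07 F gbx [-6.53 -0.87  4.23] open -0.0001 q [-0.16 -0.1   1.89  0.01  1.35 -1.54]
```

Emit:
step_arm --pt "0 0.005 -0.001 -0.003 0" --pt "0 0.005 -0.001 -0.001 0"

```text
t: 11.7
tool_pos: [0.5507, -0.0146, 0.1566]
tool_rot: [0.302, 3.12, 0.012]
contact_force: [-4.5, 1.2, 4.0]
opening: -0.0002
```

```bash
python3 st.py; python3 ov.py s10.png 0.13 -0.28
```

```text
t 11.7 TCP [ 0.5507 -0.0146  0.1566] in gbx [ -4.8 -43.  156.6] x ang 168.93 want 169.07 F gbx [-4.69  0.31  4.03] open -0.0002 q [-0.17 -0.07  1.86  0.01  1.34 -1.55]
```

View pics/zs10.png

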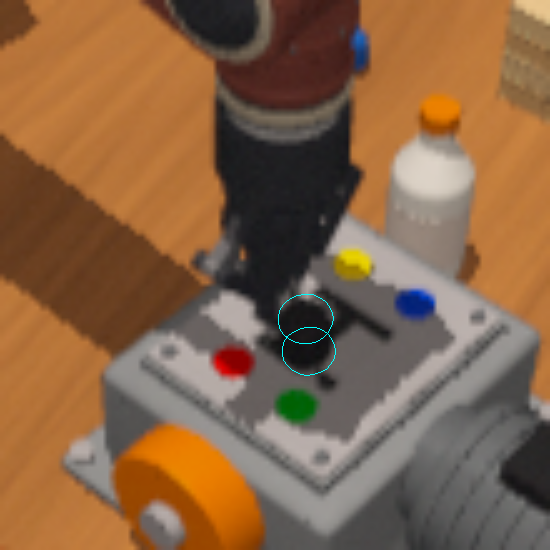

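Emit:
step_arm --pt "0 0.005 -0.001 -0.002 0" --pt "0 0.005 -0.001 0 0" --pt "0 0.004 -0.001 0 0"

```text
t: 12.12
tool_pos: [0.5643, -0.0171, 0.1547]
tool_rot: [0.302, 3.125, 0.014]
contact_force: [-5.6, 2.0, 2.1]
opening: -0.0
```

```bash
python3 st.py
```

```text
t 12.125 TCP [ 0.5643 -0.0171  0.1547] in gbx [  9.  -42.9 154.7] x ang 168.94 want 169.07 F gbx [-5.92  0.87  2.1 ] open -0.0 q [-0.17 -0.03  1.83  0.01  1.34 -1.55]
```

Emit:
step_arm --pt "0 0.003 -0.0005 0 0" --pt "0 0.002 -0.0005 0 0"

```text
t: 12.38
tool_pos: [0.5683, -0.0177, 0.1541]
tool_rot: [-0.302, -3.124, -0.015]
contact_force: [-7.1, 2.9, 4.7]
opening: 0.0003
```

```bash
python3 st.py; python3 ov.py s11.png 0.26 -0.28
```

```text
t 12.375 TCP [ 0.5683 -0.0177  0.1541] in gbx [ 13.1 -42.7 154.1] x ang 168.95 want 169.07 F gbx [-7.53  1.47  4.69] open 0.0003 q [-0.17 -0.02  1.82  0.01  1.35 -1.55]
```

View pics/zs11.png

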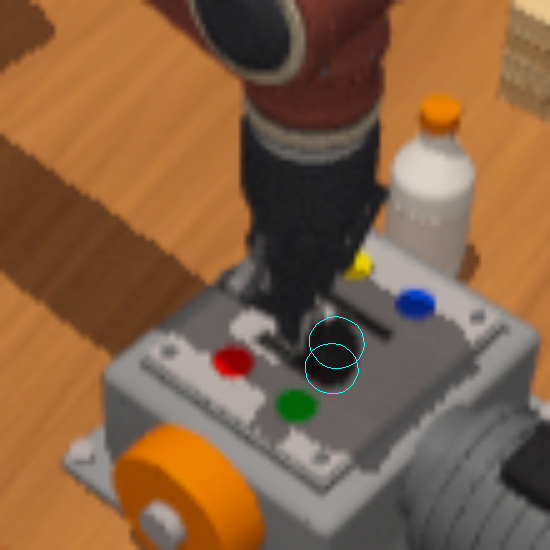

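Emit:
step_arm --pt "0 0.002 -0.0005 0 0" --pt "0 0.002 -0.0005 0 0"

```text
t: 12.68
tool_pos: [0.569, -0.0178, 0.154]
tool_rot: [-0.301, -3.113, -0.016]
contact_force: [-11.9, 2.9, 8.6]
opening: -0.0002
```

```bash
python3 st.py
```

```text
t 12.675 TCP [ 0.569  -0.0178  0.154 ] in gbx [ 13.8 -42.7 154. ] x ang 168.98 want 169.07 F gbx [-12.26   0.56   8.62] open -0.0002 q [-0.17 -0.01  1.81  0.01  1.36 -1.55]
```

Emit:
step_arm --pt "0 -0.015 0.003 0 0" --pt "0 -0.03 0.006 0 0" --pt "0 -0.03 0.006 0 0" --pt "0 0 0 0.04 0" --pt "0 0 0 0.04 0" --pt "0 -0.03 0 0.02 0" --pt "0 0 0 0 0"

```text
t: 13.55
tool_pos: [0.4602, -0.0028, 0.253]
tool_rot: [-0.302, -3.123, -0.013]
contact_force: [-0.1, 0.1, -0.2]
opening: -0.0004
```

```bash
python3 st.py; python3 ov.py s12.png 0.26 -0.28 0.2 -0.28; python3 - <<'E'
from h import *
shot('top','t12.png'); p=shot('wrist','w12.png')
t=cv2.imread('pics/t12.png'); z=cv2.imread('pics/zs12.png')
cv2.imwrite('pics/c12.png',np.hstack([z,cv2.resize(t[130:240,320-90:380-70],None,fx=5,fy=5)[:550,:400]])[:, :800])
E
```

```text
t 13.55 TCP [ 0.4602 -0.0028  0.253 ] in gbx [-95.9 -48.6 253. ] x ang 168.94 want 169.07 F gbx [-0.09  0.09 -0.24] open -0.0004 q [-0.17 -0.37  1.95  0.01  1.56 -1.55]
```

View pics/zs12.png

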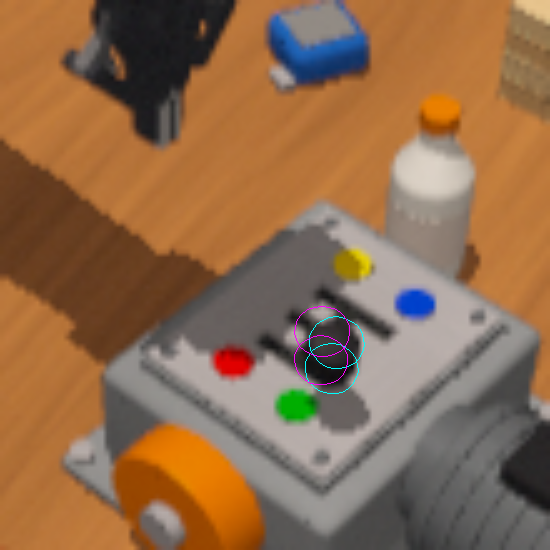

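View pics/t12.png

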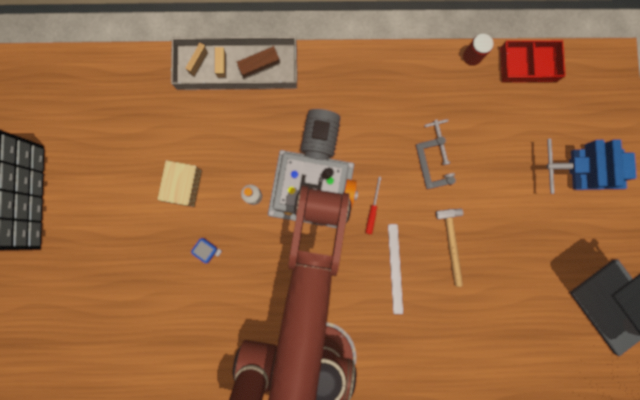

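View pics/w12.png

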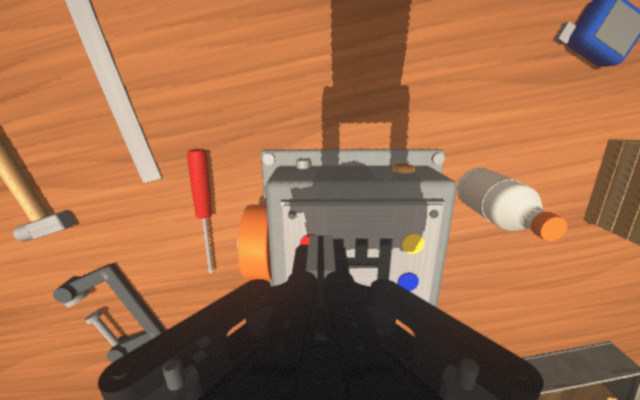

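```bash
python3 - <<'E'
from ov import *
from scipy.optimize import least_squares
for f in ('s12.png','t12.png'):
    p=pickle.load(open('pics/'+f+'.pkl','rb')); g=p['color'].max(2).astype(float)
    def hull(a,c): return cv2.convexHull(np.concatenate([proj(p,e) for e in knob(a,c)]).astype(np.float32))
    best=[]
    for a in np.arange(.1,.34,.02):
        for c in (-.24,-.28,-.32):
            S=8; h=hull(a,c)[:,0]; x0,y0=np.floor(h.min(0)).astype(int)-3; m=np.zeros((30*S,30*S),np.float32)
            cv2.fillPoly(m,[np.round((h-[x0,y0]+.5)*S).astype(np.int32)],1); m=cv2.resize(m,(30,30),interpolation=cv2.INTER_AREA)
            k=cv2.dilate(m,np.ones((5,5)))-m; q=g[y0:y0+30,x0:x0+30]
            best.append(((q*m).sum()/m.sum()-.3*(q*k).sum()/k.sum(),round(a,2),c))
    best.sort(); print(f,[(round(b[0],1),b[1],b[2]) for b in best[:5]])
E
```

```text
s12.png [(np.float64(17.4), np.float64(0.24), -0.28), (np.float64(22.3), np.float64(0.26), -0.32), (np.float64(23.9), np.float64(0.26), -0.28), (np.float64(24.0), np.float64(0.22), -0.28), (np.float64(26.2), np.float64(0.28), -0.32)]
t12.png [(np.float64(33.3), np.float64(0.24), -0.28), (np.float64(35.9), np.float64(0.26), -0.28), (np.float64(36.4), np.float64(0.22), -0.28), (np.float64(42.0), np.float64(0.28), -0.28), (np.float64(43.3), np.float64(0.22), -0.24)]
```

```bash
python3 -c "
from station import ctrl
print(ctrl.finish_job())"
```

```text
the job is handed in; nothing more can be done
None
```

The lever is in the far-right slot marked by the green disc, and I handed the job in at about 13.8 s of the 51 s. `finish_job` gives no verdict, so the result below rests on my own checks.

**What I did:** with shut fingertips I pushed the knob three times:
1. Out of park until it met the far wall of the cross channel, where the force rose to about 13 N.
2. Right along the channel to its end, where it reached about 8 N.
3. Away into the green slot until it barely moved, at about 12 N.

I then backed straight off and raised the arm clear.

**Last checks:**
- **Lever position:** fitting the knob's outline in the scene and top pictures gave a best fit of 0.24 rad along in both (the search step was 0.02 rad). Both also gave −0.28 rad across. The task needs at least 0.20 rad along.
- **Other marked slots:** every picture taken on the way showed the lever in the cross channel or the green slot. I did not measure the lean continuously.
- **Knob height:** the fitted outline assumes the knob is down, and it matched. I did not measure the lift separately.
- **Robot:** the force reading after backing off was near zero, and the gripper was well clear.
- **Bystanders:** they looked unmoved in the last top picture. I judged that by eye only.

No check failed. The one small disagreement is that the fitted 0.24 rad is slightly under the nominal 0.26 rad for the slot's end, within the accuracy of the fit.

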